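# Press the proud sample tiles level, in order

### The job

Three of the four small glazed tiles in the wooden sample panel stand proud of it. With the fingertips press each of them lightly down until its face is level with the wooden frame, not sunk below it: first the dark red tile, then the black-speckled one, then the green one, without touching a later tile before its turn. Leave the grey-brown tile, which is already level, untouched and the loose things round about where they lie, do not pull any tile up, and finish with the hand clear.

Things in the scene. Friction and masses are not known exactly. Their poses are not given: they have to be found in the camera images.
- frame_top (a point): centre of the square wooden sample panel (143x143 mm, fixed to the table) on its cross bar, at the height of the frame's upper side, 30 mm above the table; x and y axes run along the two cross bars (19 mm wide). Four pockets hold one tile each, centres 33 mm from the panel's middle on both axes (66 mm from one to the next); the tiles' places differ from run to run. The rim is 15 mm wide.
- red_top (a point): centre of the upper, glazed face of the small dark red glazed tile, 44x39 mm, seen from above; z points up, x and y along its edges. It is level with the wooden frame when this point is as high as frame_top.
- tile_red (a joint): how far the red tile is pushed down into its pocket, in m: 0.008 is level with the frame, 0 is 8 mm proud, 0.014 is the bottom (6 mm too deep). It starts at 0 to 0.003, that is 5 to 8 mm proud. Tight sliding fit: pushing it down anywhere on its face takes about 4 N (a little more when fast), it stays where it is left and does not spring back or tip.
- speckled_top (a point): centre of the upper, glazed face of the small pale tile with black speckles, 46x38 mm, seen from above; z points up, x and y along its edges. It is level with the wooden frame when this point is as high as frame_top.
- tile_speckled (a joint): how far the speckled tile is pushed down into its pocket, in m: 0.008 is level with the frame, 0 is 8 mm proud, 0.014 is the bottom (6 mm too deep). It starts at 0 to 0.003, that is 5 to 8 mm proud. Tight sliding fit: pushing it down anywhere on its face takes about 4 N (a little more when fast), it stays where it is left and does not spring back or tip.
- green_top (a point): centre of the upper, glazed face of the small dark green glazed tile, 43x44 mm, seen from above; z points up, x and y along its edges. It is level with the wooden frame when this point is as high as frame_top.
- tile_green (a joint): how far the green tile is pushed down into its pocket, in m: 0.008 is level with the frame, 0 is 8 mm proud, 0.014 is the bottom (6 mm too deep). It starts at 0 to 0.003, that is 5 to 8 mm proud. Tight sliding fit: pushing it down anywhere on its face takes about 4 N (a little more when fast), it stays where it is left and does not spring back or tip.
- grey_top (a point): centre of the upper, glazed face of the small plain grey-brown glazed tile (the one that already sits level), 41x37 mm, seen from above; z points up, x and y along its edges. It is level with the wooden frame when this point is as high as frame_top.
- tile_grey (a joint): how far the grey tile is pushed down into its pocket, in m: 0.008 is level with the frame, 0 is 8 mm proud, 0.014 is the bottom (6 mm too deep). It starts about level. Tight sliding fit: pushing it down anywhere on its face takes about 4 N (a little more when fast), it stays where it is left and does not spring back or tip.
- rubbing_stone: dark grey rubbing stone, 90x106x24 mm; a bystander; origin at the centre of its underside
- tape_roll: roll of cream masking tape, 104 mm across, 25 mm high, lying flat; a bystander; origin at the centre of its underside
- glaze_jar: glaze jar with a red lid, 52 mm across, 66 mm high; a bystander; origin at the centre of its underside
- pencil: yellow pencil, 152 mm long; a bystander; origin at the centre of its underside
- block_speck: speckled tile block, 102x42x22 mm; a bystander; origin at the centre of its underside

How it is judged:
By the outcome, as a careful person would: the job done as asked, in the order asked, and still so for the second after the job is handed in, with the robot touching nothing.
It also fails if it takes over 48 s, if anything falls off the work surface, if the arm or the gripper's body presses on something with over 40 N, if the wrist force passes 120 N, or if a joint passes its speed limit or range.

### The arm

A 6-joint arm with a two-finger parallel gripper is mounted at the origin on a cart in front of the work surface, level with it; the furniture and walls round the work are solid. World frame = base frame: x ahead of the robot, y to its left, z up, the work surface at z = 0. Lengths are in m, angles in rad, forces in N, time in s.
With the tool pointing down it reaches from about 0.375 to 0.9 m from the base axis. Payload 3.1 kg.
Tool frame: the origin (TCP) lies at the centre of the arm's flange, where the gripper is bolted on; the fingertips stand 173 mm ahead of it and the grasp point (between the pads) lies 155 mm ahead of it; z points along the fingers, y is the line along which they close (so a half turn about z gives the same grasp; the last joint's range is limited). The gripper opens to 85 mm and grips with 20 to 120 N. Pads are 22 mm wide; open, the fingers measure 114 mm over their backs; the gripper's body (76 mm by 85 mm) begins 54 mm behind the grasp point. The pads swing forward as they close: fully open they stand 13 mm farther back than shut.
Start: joints at [-1.415, 0.527, 1.433, -0, 1.181, -0.178], TCP at [0.205, -0.59, 0.405] pointing down, gripper open.
Joint ranges: [-3.08, 3.08], [-0.75, 2.2], [0.22, 2.44], [-1.43, 4.57], [0, 2.65], [-2.85, 2.85]. Speed limits (rad/s): [2.79, 2.79, 3.14, 3.14, 3.14, 3.14].

### API

Orientations are given as a unit quaternion [x, y, z, w].
In Python, from station import * gives the robot as it stands.
- The arm moves only by the shell command python3 -m jog 'ROWS' [OPENING] [FORCE]. ROWS is a JSON object of lists of equal length, an entry for each row: "linear": the shift along the world's x, y, z in mm, a list of three; "turn": the turn about the world's z in units of 5 degrees (1.0 is 5 degrees). A call has 1 to 12 rows; each row shifts and turns the commanded pose from where the row before left it; what a row does not reach is not made up. A row lasts 1/8 s, in which the tool goes at most 62.5 mm and 10.7 degrees, less where a joint would pass 70% of its speed; a pose out of reach is approached as far as the arm can. A call is refused whole if a number of a shift passes 62.5 or a number of a turn 1, either way. A call with a gripper value outside its range is refused whole. OPENING is the opening, from 0 (shut) to 1 (fully open), set as the call begins (- or left out, the last holds). The fingers move at their own pace and stop on an object; FORCE is the grip in N (left out, the last holds). Time passes only in rows, so rows that do not move let the fingers close. It gives the time, the measured TCP pose, the force, the opening and the grip force at its end, in the units of the state.
- sense(): the state, without advancing time (a new reading comes with each control period).
- snapshot(name): name is "scene" or "top"; returns the picture (420x560x3 uint8, red, green, blue); there is no depth.
- get_calibration(name): a dict with "fx", "fy", "cx", "cy" (pixels), "world_to_cam" (4x4, takes a point from world to camera coordinates). Camera axes: x right, y down, z forward; pixel columns grow to the right and rows downward; lengths in m; the calibration is good to about 2 mm. A picture is of the moment at which its call begins. get_calibration takes no time and is no camera call.
- sign_off(): hands the job in; it is judged then, once.
The state is a dict: "t": time; "q": joint angles; "qd": joint speeds; "tau": joint torques, N m; "tcp_pos": TCP position; "tool_rot": TCP orientation; "force": force on the tool from outside, world axes, zero at the start; "ft_torque": the same for the moment, N m; "finger_gap": opening from 0.0 (shut) to 1.0 (fully open); "gripper_force": force on a finger pad.
Only numpy, scipy, OpenCV 4.12 (cv2) and the standard library are available. Lean on these libraries where they do the work, as an engineer would, in place of code of your own. Each camera call takes 0.05 s, during which the arm holds its last target. There are 200 camera calls.

## Working session

There is one attempt and no reset: what is moved stays moved. The work goes in short steps, Python scripts to look and compute and a shell command to move; the robot and the scene stay as the last step left them, time stands still between calls to the robot, and variables do not carry over. Pictures are saved under pics/ and viewed, at most 10 in all, crops included, and the job is handed in when it is done.

```bash
mkdir -p pics
python3 - <<'E'
from station import *
import cv2
for n in("scene","top"):
    cv2.imwrite(f"pics/{n}0.png",snapshot(n)[:,:,::-1])
    c=get_calibration(n);print(n,c)
print(sense())
E
```

```text
scene {'fx': 532.6108702534779, 'fy': 532.6108702534779, 'cx': 278.3451254998508, 'cy': 203.0301469778043, 'world_to_cam': array([[-0.86500802, -0.50137484, -0.01960583,  0.44562689],
       [-0.35074831,  0.63215373, -0.69091048,  0.21706476],
       [ 0.35879903, -0.59076639, -0.72267442,  1.25816975],
       [ 0.        ,  0.        ,  0.        ,  1.        ]])}
top {'fx': 428.85260322258785, 'fy': 428.85260322258785, 'cx': 282.5812174078322, 'cy': 210.22944928608706, 'world_to_cam': array([[-0.03288652, -0.9994535 ,  0.00334471,  0.00378761],
       [-0.97822984,  0.03150173, -0.20511954,  0.50023405],
       [ 0.20490207, -0.01001756, -0.97873121,  1.03902516],
       [ 0.        ,  0.        ,  0.        ,  1.        ]])}
{'t': 0.1, 'q': array([-1.41451159e+00,  5.28401271e-01,  1.43374835e+00, -1.36325708e-05,
        1.18140073e+00, -1.78501867e-01]), 'qd': array([ 0.00157698, -0.0026679 , -0.00263881,  0.00049963, -0.00129838,
        0.00042334]), 'tau': array([ 1.15813987e-04, -4.43302274e+01, -1.78585911e+01, -2.41404323e-04,
        3.88309956e-03, -1.62742123e-05]), 'tcp_pos': array([ 0.20533315, -0.58999416,  0.40382211]), 'tool_rot': array([ 9.86021520e-01,  1.66615135e-01,  4.57025217e-06, -9.78854530e-04]), 'force': array([-1.58201005, -0.06872307,  0.25060664]), 'ft_torque': array([ 0.01502863, -0.04421232,  0.01774329]), 'gripper_force': 0.0, 'finger_gap': 1.0001932542403087}
```

View pics/top0.png

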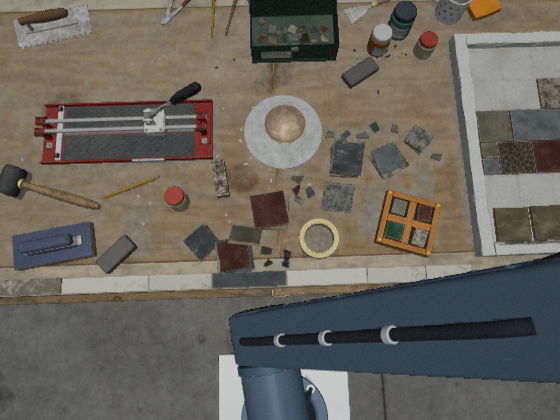

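View pics/scene0.png

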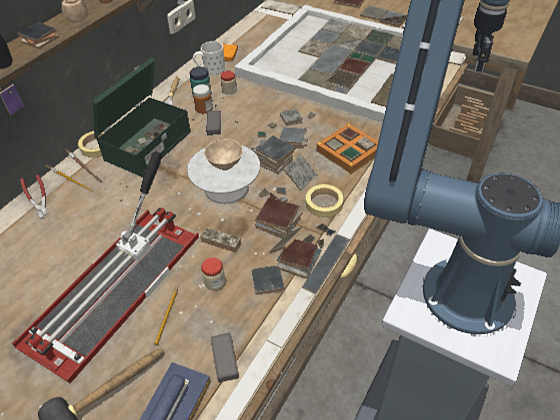

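The top view shows the orange panel at about (408,222), with grey upper left, red upper right, green lower left and speckled lower right. The tape roll is at (319,238). In the scene view the panel is at about (350,147).

```bash
cat > h.py <<'E'
from station import *
import cv2, numpy as np
def ray(n,uv,z):
    c=get_calibration(n);T=c["world_to_cam"];R=T[:3,:3];o=-R.T@T[:3,3]
    d=R.T@np.array([(uv[0]-c["cx"])/c["fx"],(uv[1]-c["cy"])/c["fy"],1]);return o+d*(z-o[2])/d[2]
def proj(n,p):
    c=get_calibration(n);q=c["world_to_cam"]@np.append(p,1);return np.array([c["fx"]*q[0]/q[2]+c["cx"],c["fy"]*q[1]/q[2]+c["cy"]])
E
python3 - <<'E'
from h import *
for n,(x0,y0,x1,y1) in {"top":(365,180,450,265),"scene":(310,115,385,180)}.items():
    im=snapshot(n);hsv=cv2.cvtColor(im,cv2.COLOR_RGB2HSV)
    m=cv2.inRange(hsv,(8,170,120),(22,255,255));k=np.zeros_like(m);k[y0:y1,x0:x1]=m[y0:y1,x0:x1]
    cs,_=cv2.findContours(k,cv2.RETR_EXTERNAL,cv2.CHAIN_APPROX_NONE);c=max(cs,key=cv2.contourArea)
    r=cv2.minAreaRect(c)
    w=np.array([ray(n,p,.03)[:2] for p in c[:,0].astype(float)],np.float32)
    rw=cv2.minAreaRect(w*1000)
    print(n,r,"world mm",rw)
    P=np.array([[*rw[0]]])/1000
    a=np.radians(rw[2])
    for i in(-1,1):
        for j in(-1,1):
            p=P[0]+.033*np.array([i*np.cos(a)-j*np.sin(a),i*np.sin(a)+j*np.cos(a)]);print(i,j,p,proj(n,[*p,.03]))
    crop=cv2.resize(im[y0:y1,x0:x1],None,fx=7,fy=7,interpolation=cv2.INTER_CUBIC)
    cv2.imwrite(f"pics/crop_{n}.png",crop[:600,:,::-1])
E
```

```text
top ((427.5, 252.0), (4.0, 3.0), 90.0) world mm ((384.1627197265625, -378.0194091796875), (7.6306867599487305, 10.400371551513672), 84.18695831298828)
-1 -1 [ 0.41365069 -0.41419204] [440.38969819 240.04899794]
-1 1 [ 0.34799009 -0.40750738] [440.56904166 265.89040177]
1 -1 [ 0.42033535 -0.34853144] [414.60017879 238.28556853]
1 1 [ 0.35467475 -0.34184677] [414.45824842 264.08806801]
scene ((367.1614685058594, 138.68150329589844), (21.519968032836914, 7.975602149963379), 19.29004669189453) world mm ((422.03131103515625, -383.55035400390625), (36.704402923583984, 67.76327514648438), 88.90941619873047)
-1 -1 [ 0.45439724 -0.41717247] [362.84603614 129.65483296]
-1 1 [ 0.3884092  -0.41591628] [382.65996552 136.41290097]
1 -1 [ 0.45565343 -0.35118443] [353.54931065 141.5716388 ]
1 1 [ 0.38966538 -0.34992824] [373.70213101 148.67802591]
```

View pics/crop_top.png

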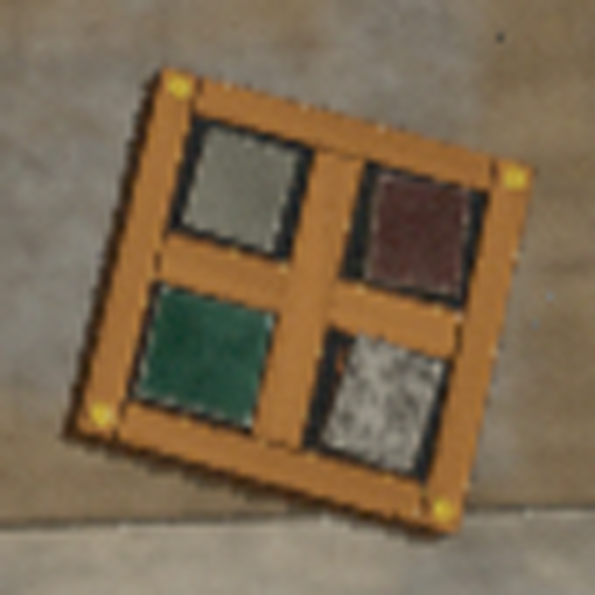

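View pics/crop_scene.png

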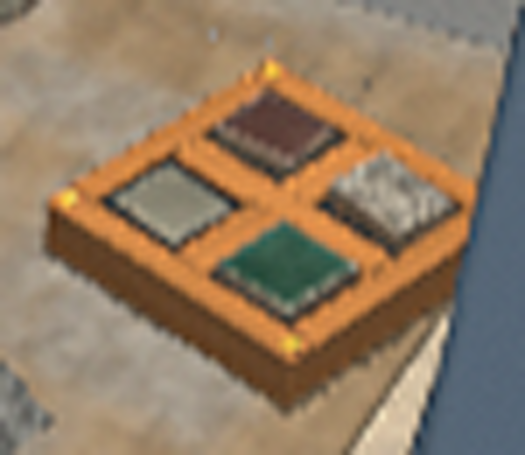

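The top crop shows pins at crop pixels (180,87), (515,178), (441,510) and (101,414). Grey is at (247,188), red (417,232), green (208,357) and speckled (388,402). The scene crop shows grey sunk level and the other three proud, and the arm hides the panel's right corner. My orange mask was too strict, so I'll redo the measurement with a looser one.

Run:
```python
from h import *
f=lambda x,y:(365+(x+.5)/7-.5,180+(y+.5)/7-.5)
g=lambda x,y:(310+(x+.5)/7-.5,115+(y+.5)/7-.5)
pins=np.array([ray("top",f(*p),.03)for p in[(180,87),(515,178),(441,510),(101,414)]])*1000
print(pins.round(1),pins.mean(0).round(1));print([np.linalg.norm(pins[i]-pins[i-1]).round(1) for i in range(4)])
d=pins[1]-pins[0];e=pins[2]-pins[3];d=d+e;print("yaw UL->UR",np.degrees(np.arctan2(d[1],d[0])))
ps=[ray("scene",g(*p),.03)*1000 for p in[(68,200),(270,70),(291,345)]];print("scene pins UL,UR,LL",np.round(ps,1),"ctr",((ps[1]+ps[2])/2).round(1))
im=snapshot("top");hsv=cv2.cvtColor(im,cv2.COLOR_RGB2HSV);k=np.zeros_like(hsv[...,0])
k[180:265,365:450]=cv2.inRange(hsv,(5,140,90),(28,255,255))[180:265,365:450]
cs,_=cv2.findContours(cv2.morphologyEx(k,3,np.ones((3,3))),0,1);c=max(cs,key=cv2.contourArea)
print("top mask",cv2.minAreaRect(np.array([ray("top",p,.03)[:2]*1000 for p in c[:,0].astype(float)],np.float32)))
for nm,p,z in(("grey",(247,188),.03),("red",(417,232),.036),("green",(208,357),.036),("speck",(388,402),.036)):print(nm,(ray("top",f(*p),z)*1000).round(1))
for nm,p,z in(("grey",(173,202),.03),("red",(275,127),.036),("green",(288,265),.036),("speck",(393,193),.036)):print(nm,(ray("scene",g(*p),z)*1000).round(1))
```

```text
[[ 544.4 -296.5   30. ]
 [ 505.5 -418.3   30. ]
 [ 383.1 -378.1   30. ]
 [ 422.2 -257.2   30. ]] [ 463.8 -337.5   30. ]
[np.float64(128.4), np.float64(127.8), np.float64(128.9), np.float64(127.1)]
yaw UL->UR -107.80910915136683
scene pins UL,UR,LL [[ 542.8 -295.    30. ]
 [ 504.8 -418.4   30. ]
 [ 420.1 -256.6   30. ]] ctr [ 462.4 -337.5   30. ]
top mask ((463.0323486328125, -336.624755859375), (142.3883056640625, 142.27467346191406), 72.34180450439453)
grey [ 504.9 -318.2   30. ]
red [ 485.1 -377.7   36. ]
green [ 441.1 -296.5   36. ]
speck [ 422.4 -360.7   36. ]
grey [ 502.7 -315.5   30. ]
red [ 483.1 -375.9   36. ]
green [ 439.7 -295.2   36. ]
speck [ 420.1 -359.4   36. ]
```

Both views agree on the panel: centre (463,-337), axes at -17.7° and 72.3°. I'll shut the fingers, turn -36.9° and go above the rim beside the grey tile, where a light touch will give the frame height.

```bash
python3 -m jog '{"linear":[[32,25,0],[32,25,0],[32,25,0],[32,25,0],[32,25,0],[32,25,0],[32,25,0],[32,25,0],[40,31,0],[40,32,0],[0,0,0],[0,0,0]],"turn":[-0.74,-0.74,-0.74,-0.74,-0.74,-0.74,-0.74,-0.74,-0.74,-0.72,0,0]}' 0 20
```

```text
t: 1.75
tcp_pos: [0.5412, -0.3271, 0.4044]
tool_rot: [0.988, -0.153, -0.0, 0.0]
force: [-1.1, 0.2, -0.7]
finger_gap: 0.002
gripper_force: 0.0
```

```bash
python3 -m jog '{"linear":[[0,0,-40],[0,0,-40],[0,0,-40],[0,0,-40],[0,0,-25],[0,0,-6],[0,0,0],[0,0,0]],"turn":[0,0,0,0,0,0,0,0]}'
python3 - <<'E'
from h import *
print(sense()["force"])
im=snapshot("top");a=cv2.resize(im[165:275,350:460],None,fx=5,fy=5,interpolation=2)
im=snapshot("scene");b=cv2.resize(im[90:200,310:360],None,fx=5,fy=5,interpolation=2)
cv2.imwrite("pics/near.png",np.hstack([a,b])[:,:,::-1])
E
```

```text
t: 2.75
tcp_pos: [0.5416, -0.328, 0.2152]
tool_rot: [0.988, -0.154, 0.001, 0.001]
force: [-0.1, 0.4, 0.5]
finger_gap: -0.002
gripper_force: 0.0
[-0.0937584   0.40491701  0.51207371]
```

View pics/near.png

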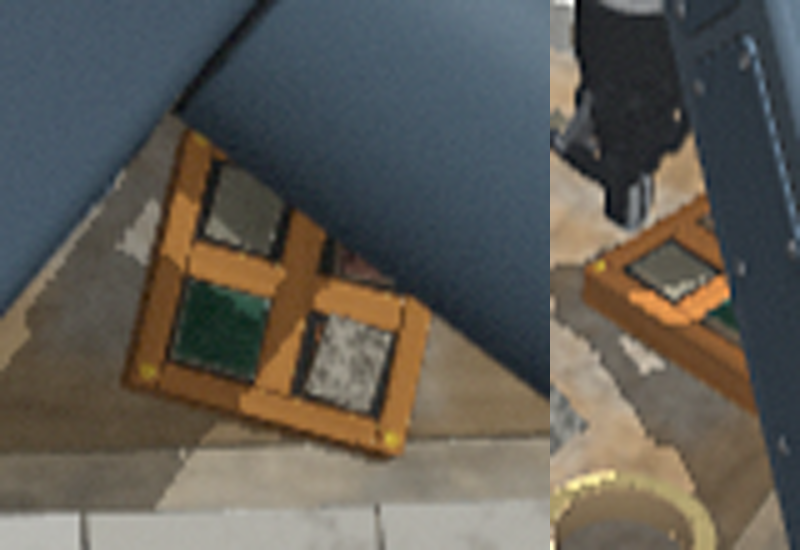

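The top view shows the arm hiding the upper part of the panel. In the scene inset the fingertip at (630,225) hovers over the rim behind the grey tile, as planned. Next I touch the rim slowly.

```bash
python3 -m jog '{"linear":[[0,0,-4],[0,0,-3],[0,0,-2],[0,0,-1],[0,0,0],[0,0,0]],"turn":[0,0,0,0,0,0]}'; for i in 1 2 3 4; do python3 -m jog '{"linear":[[0,0,-1],[0,0,0]],"turn":[0,0]}' | egrep 'tcp|force:'; done
```

```text
t: 3.6
tcp_pos: [0.5414, -0.3273, 0.2037]
tool_rot: [0.988, -0.154, 0.0, 0.0]
force: [-0.4, -0.1, 0.2]
finger_gap: -0.004
gripper_force: 0.0
tcp_pos: [0.5414, -0.3273, 0.2035]
force: [-0.9, 0.2, 5.0]
gripper_force: 2.4
tcp_pos: [0.5414, -0.3273, 0.2035]
force: [-2.3, 1.5, 11.0]
gripper_force: 5.2
tcp_pos: [0.5414, -0.3273, 0.2034]
force: [-2.6, 2.8, 14.8]
gripper_force: 7.8
tcp_pos: [0.5414, -0.3272, 0.2034]
force: [-4.7, 3.1, 20.9]
gripper_force: 10.4
```

Frame contact comes at TCP z ≈ 0.2035, as expected. Next is the red tile.

```bash
python3 -m jog '{"linear":[[0,0,15],[0,0,15],[-19,-17,0],[-19,-17,0],[-19,-17,0],[0,0,0],[0,0,-8],[0,0,-7],[0,0,0],[0,0,0]],"turn":[0,0,0,0,0,0,0,0,0,0]}'; for i in 1 2 3; do python3 -m jog '{"linear":[[0,0,-2],[0,0,0]],"turn":[0,0]}' | egrep 'tcp|force:'; done
```

```text
t: 5.85
tcp_pos: [0.4847, -0.3779, 0.2145]
tool_rot: [0.988, -0.154, -0.0, -0.0]
force: [-1.0, 0.1, 0.1]
finger_gap: -0.001
gripper_force: 0.0
tcp_pos: [0.4844, -0.3782, 0.2127]
force: [-0.3, -0.0, 0.0]
gripper_force: 0.0
tcp_pos: [0.4843, -0.3783, 0.2106]
force: [-0.1, -0.4, 0.5]
gripper_force: 0.0
tcp_pos: [0.4844, -0.3783, 0.2086]
force: [0.1, -0.1, 0.4]
gripper_force: 0.0
```

```bash
for i in 1 2 3 4 5; do python3 -m jog '{"linear":[[0,0,-1],[0,0,0]],"turn":[0,0]}' | egrep 'tcp|  *force:|^force'; done
```

```text
tcp_pos: [0.4844, -0.3783, 0.208]
force: [-0.4, 0.3, 2.5]
tcp_pos: [0.4844, -0.3783, 0.2069]
force: [-1.0, -0.4, 3.5]
tcp_pos: [0.4844, -0.3783, 0.2056]
force: [-0.6, 0.3, 2.5]
tcp_pos: [0.4844, -0.3783, 0.2046]
force: [-1.0, 0.1, 2.7]
tcp_pos: [0.4844, -0.3783, 0.2036]
force: [-0.2, -0.4, 2.7]
```

Red is level (0.2036). Next is the speckled tile.

```bash
python3 -m jog '{"linear":[[0,0,13],[0,0,13],[-21,7,0],[-21,6,0],[-21,7,0],[0,0,0],[0,0,-8],[0,0,-7],[0,0,0],[0,0,0]],"turn":[0,0,0,0,0,0,0,0,0,0]}'; for i in 1 2 3 4 5; do python3 -m jog '{"linear":[[0,0,-1],[0,0,0]],"turn":[0,0]}' | egrep 'tcp|^force'; done
```

```text
t: 9.1
tcp_pos: [0.4217, -0.3583, 0.2144]
tool_rot: [0.988, -0.154, -0.0, -0.0]
force: [-0.2, -0.3, -0.4]
finger_gap: 0.003
gripper_force: 0.0
tcp_pos: [0.4214, -0.3583, 0.2137]
force: [0.2, -1.1, 0.5]
tcp_pos: [0.4214, -0.3583, 0.2127]
force: [-0.3, 0.5, -0.8]
tcp_pos: [0.4214, -0.3582, 0.2116]
force: [0.4, 0.7, 0.2]
tcp_pos: [0.4214, -0.3583, 0.2108]
force: [-0.3, -0.3, 0.1]
tcp_pos: [0.4214, -0.3583, 0.2099]
force: [-0.8, 0.7, 3.0]
```

```bash
for i in 1 2 3 4 5 6; do python3 -m jog '{"linear":[[0,0,-1],[0,0,0]],"turn":[0,0]}' | egrep 'tcp|^force'; done
```

```text
tcp_pos: [0.4214, -0.3583, 0.2087]
force: [-0.3, 0.4, 3.0]
tcp_pos: [0.4214, -0.3583, 0.2077]
force: [0.4, 0.2, 4.1]
tcp_pos: [0.4214, -0.3583, 0.2066]
force: [0.2, -0.5, 2.5]
tcp_pos: [0.4214, -0.3583, 0.2056]
force: [0.2, 0.3, 2.8]
tcp_pos: [0.4214, -0.3583, 0.2046]
force: [-0.9, 0.5, 2.4]
tcp_pos: [0.4214, -0.3583, 0.2036]
force: [0.7, -0.6, 2.3]
```

Speckled is level. Next is the green tile.

```bash
python3 -m jog '{"linear":[[0,0,13],[0,0,13],[7,21,0],[6,21,0],[7,21,0],[0,0,0],[0,0,-8],[0,0,-7],[0,0,0],[0,0,0]],"turn":[0,0,0,0,0,0,0,0,0,0]}'; for i in 1 2 3 4 5 6; do python3 -m jog '{"linear":[[0,0,-1],[0,0,0]],"turn":[0,0]}' | egrep 'tcp|^force'; done
```

```text
t: 13.1
tcp_pos: [0.4412, -0.2957, 0.2145]
tool_rot: [0.988, -0.154, -0.0, -0.0]
force: [-0.0, -0.1, 0.1]
finger_gap: 0.002
gripper_force: 0.0
tcp_pos: [0.4414, -0.2954, 0.2138]
force: [0.1, -0.0, 0.1]
tcp_pos: [0.4414, -0.2952, 0.2127]
force: [1.3, -0.0, -1.2]
tcp_pos: [0.4414, -0.2952, 0.2116]
force: [1.1, -0.4, -0.6]
tcp_pos: [0.4413, -0.2952, 0.2106]
force: [0.3, 0.3, -0.3]
tcp_pos: [0.4414, -0.2953, 0.2097]
force: [0.1, 0.9, -0.3]
tcp_pos: [0.4414, -0.2953, 0.2089]
force: [-1.7, 0.1, 1.8]
```

```bash
for i in 1 2 3 4 5; do python3 -m jog '{"linear":[[0,0,-1],[0,0,0]],"turn":[0,0]}' | egrep 'tcp|^force'; done
```

```text
tcp_pos: [0.4414, -0.2953, 0.2078]
force: [0.0, -0.6, 4.0]
tcp_pos: [0.4414, -0.2953, 0.2066]
force: [0.0, 0.3, 3.0]
tcp_pos: [0.4414, -0.2953, 0.2056]
force: [-0.7, -0.1, 1.7]
tcp_pos: [0.4414, -0.2953, 0.2046]
force: [0.1, 0.4, 2.7]
tcp_pos: [0.4414, -0.2953, 0.2036]
force: [-1.1, 0.2, 2.4]
```

Green is level. I'll lift straight up, withdraw toward the start pose and check.

```bash
python3 -m jog '{"linear":[[0,0,15],[0,0,40],[0,0,50],[0,0,50],[0,0,40],[0,0,0],[-25,-40,0],[-25,-40,0],[-25,-40,0],[-25,-40,0],[-25,-40,0],[0,0,0]],"turn":[0,0,0,0,0,0,0,0,0,0,0,0]}'; python3 -m jog '{"linear":[[-25,-30,0],[-25,-30,0],[-25,-30,0],[0,0,0],[0,0,0],[0,0,0]],"turn":[0,0,0,0,0,0]}'
python3 - <<'E'
from h import *
im=snapshot("top");a=cv2.resize(im[170:270,360:460],None,fx=4,fy=4,interpolation=2)
im=snapshot("scene");b=cv2.resize(im[100:200,300:400],None,fx=4,fy=4,interpolation=2)
cv2.imwrite("pics/end.png",np.hstack([a,b])[:,:,::-1])
E
```

```text
t: 17.35
tcp_pos: [0.3143, -0.4978, 0.3977]
tool_rot: [0.988, -0.156, -0.0, 0.0]
force: [0.3, 0.7, 0.2]
finger_gap: -0.002
gripper_force: 0.0
t: 18.1
tcp_pos: [0.2424, -0.584, 0.3984]
tool_rot: [0.988, -0.153, -0.0, -0.001]
force: [0.8, 1.0, 0.6]
finger_gap: -0.003
gripper_force: 0.0
```

View pics/end.png

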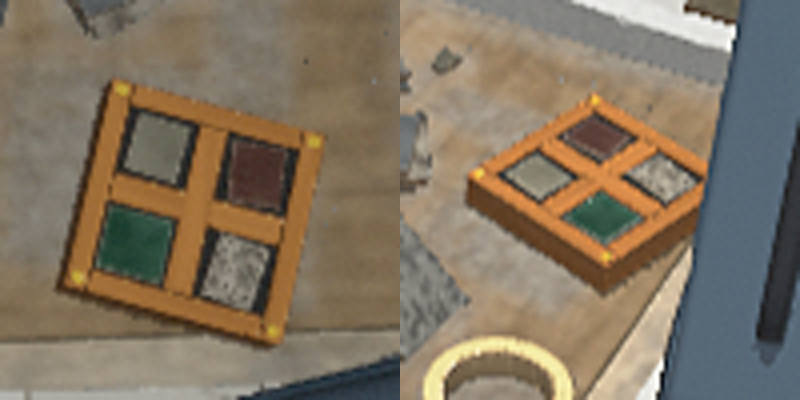

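In both views all four tiles are level with the frame (scene half: red (598,137), speckled (662,180), green (602,217), grey (540,177)), and the hand is clear.

```bash
python3 -c "
from station import *
print(sign_off())"
```

```text
the job is handed in; nothing more can be done
None
```

I pressed the red, speckled and green tiles level with the frame in that order, to within about 0.1 mm of the frame height I measured by touching its rim; I kept clear of the grey tile and the loose things, and handed in at about 18 s with the hand clear.

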